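# Bring the tall bottle to the front of the theatre's supply carousel

### The arm

A 6-joint arm with a two-finger parallel gripper is mounted at the origin on the work surface. World frame = base frame: x ahead of the robot, y to its left, z up, the work surface at z = 0. Lengths are in mm, angles in rad, forces in N, time in s.
With the tool pointing down it reaches from about 400 to 925 mm from the base axis. Payload 12.5 kg.
Tool frame: the origin (TCP) lies midway between the tips of the shut fingers; the grasp point (between the pads) lies 19 mm behind it (ctrl.grip_point_offset is the z of the grasp point in the tool frame, in mm); z points along the fingers, y is the line along which they close (so a half turn about z gives the same grasp; the last joint's range is limited). The gripper opens to 95 mm and grips with 3 to 60 N. Pads are 20 mm wide; open, the fingers measure 119 mm over their backs; the gripper's body (75 mm by 180 mm) begins 59 mm behind the grasp point.
Start: joints at [-1.241, 0.491, 1.559, -0, 1.092, -0.106], TCP at [263.859, -566.591, 214.661] pointing down, gripper open.
Joint ranges: [-3.1, 3.1], [-0.84, 2.19], [0.05, 2.79], [-1.13, 4.28], [0.06, 2.93], [-2.69, 2.69]. Speed limits (rad/s): [2.22, 2.22, 2.79, 3.14, 3.14, 3.14].

### API

Orientations are given as a rotation vector (axis times angle).
In Python, from cell import ctrl gives the robot as it stands. The module is installed in compiled form; this text tells all that it offers.
- The arm moves only by the tool drive_tool, never from a script. Its argument "steps" is a list of rows, each a list of 3 entries, a list of its own where there are three numbers: the turn, a rotation vector about the tool's x, y, z in rad, then the shift along the tool's x, y, z in units of 40 mm (1.0 is 40 mm), then the opening, from -1 (shut) to 1 (fully open). A call has exactly 10 rows; each row shifts and turns the commanded pose from where the row before left it, along the tool's axes as they then stand; what a row does not reach is not made up. A row lasts 1/10 s, in which the tool goes at most 50 mm and 8.59 degrees, less where a joint would pass 70% of its speed; a pose out of reach is approached as far as the arm can. A call is refused whole if a number of a shift passes 1 or a number of a turn 0.15, either way. A call with a gripper value outside its range is refused whole. The fingers move at their own pace and stop on an object; "squeeze" is the grip in N (left out, the last holds). Time passes only in rows, so rows that do not move let the fingers close, or fill a call up. It gives the time, the measured TCP pose, the force, the opening and the grip force at its end, in the units of the state.
- ctrl.sense(): the state, without advancing time (a new reading comes with each control period).
- ctrl.get_image(name): name is "side" or "top"; returns (picture, depth): 420x560x3 uint8, blue, green, red; 420x560 float32, mm along the optical axis (not along the pixel's ray), 0 where there is no reading.
- ctrl.get_calibration(name): a dict with "vertical_fov" (degrees; the focal length in pixels is half the picture's height over the tangent of half this angle, whatever the lens; pixels are square), "cx", "cy" (the principal point, pixels), "extrinsics" (4x4, takes a point from camera to world coordinates). Camera axes: x right, y down, z forward; pixel columns grow to the right and rows downward; lengths in mm; the calibration is good to about 2 mm. A picture is of the moment at which its call begins. get_calibration takes no time and is no camera call.
- ctrl.finish_job(): hands the job in; it is judged then, once.
Trained networks look in the newest picture that a camera, given by its name, has taken for a name from the list of things; names that differ only in an ending like _2 or _b are one class to them, and where a whole thing is asked for, a point or a joint stands for the part that bears it (a point fixed in the world has none). Each returns a list of dicts, best first, with "score" (0 to 1); they miss things now and then, are a little off and sometimes report something else, mostly with a low value. They report only what shows in the picture. A call takes as long as a camera call.
- ctrl.spot_in(target, camera): "uv" ([column, row] in pixels, amid what is visible of it).
The state is a dict: "clock": time; "joint_pos": joint angles; "joint_velocities": joint speeds; "joint_efforts": joint torques, N m; "eef_pos": TCP position; "tool_rot": TCP orientation; "force": force on the tool from outside, world axes, zero at the start; "ft_torque": the same for the moment, N m; "gripper_width": finger opening in mm; "grasp_force": force on a finger pad.
Only numpy, scipy, OpenCV 4.12 (cv2) and the standard library are available. Lean on these libraries where they do the work, as an engineer would, in place of code of your own. Each camera call takes 0.05 s, during which the arm holds its last target. There are 200 camera calls.

### The job

Turn the round supply carousel by pushing its rim with a fingertip, gently, until the tall brown bottle stands straight at the front, in line with the middle of the label strip on the carousel's base. Do not touch, lift or topple anything that stands in the tray, leave the other things on the table alone, and let go with the tray at rest.

Things in the scene. Friction and masses are not known exactly. Their poses are not given: they have to be found in the camera images.
- deck: fixed grey square base plate of the carousel, 310 x 310 mm, 10 mm thick. Origin: centre of its underside, on the table, under the turning axis; z up. Its front is the -x side (the side towards the robot, turned by up to about 20 degrees).
- label_strip (a point): middle of the sloped aluminium label holder with a blank paper card, 130 mm long and 26 mm wide, along the middle of the deck's front edge, 166 mm in front of the axis; at most 14 mm above the table.
- tray_axis (a point): point on the turning axis of the round white tray, 41 mm above the table; its frame turns with the tray, z up. The tray's underside is 21 mm above the table, its floor 26 mm; its outer wall has 125 mm radius and ends 61 mm above the table. Six compartments centred at 0, 60, .. 300 degrees from this x axis (anticlockwise from above), tall bottle's at 180; things stand about 68 mm out.
- finger_grip (a point): middle of one of the six alike finger grips on the rim, 140 mm from the axis, 41 mm above the table. Each is an upright radial fin 10 mm thick, from the wall (125 mm) out to 154 mm radius, 21 to 61 mm above the table, in line with a divider: at 30 (this one), 90, .. 330 degrees from the tray_axis frame's x. Dividers end 66 mm, the hub 72 mm above the table. Pushing a fin sideways turns the tray.
- carousel (a joint): turning angle of the tray in rad, 0 at the start of every run whatever the tray's position, growing anticlockwise from above; turns freely either way without stops or detents. A light drag of about 0.12 N m (about 1 N at the fins) stops it soon after the finger leaves it.
- tall_bottle: THE BOTTLE THAT IS WANTED: brown glass bottle with a narrow neck, paper label and white screw cap, 44 mm across and 125 mm tall, clearly the tallest thing in the tray. Origin: centre of its underside, z up. Loose.
- short_bottle: the same kind of bottle, 44 mm across but only 75 mm tall. Origin: centre of its underside. Loose.
- vial_a: small brown glass vial with aluminium cap, 29 mm across, 58 mm tall. Origin: centre of its underside. Loose.
- vial_b: a second vial, the same as vial_a
- pot_a: clear plastic specimen pot with a flat white lid, 54 mm across, 54 mm tall. Origin: centre of its underside. Loose.
- pot_b: a second pot, the same as pot_a
- basin: open stainless steel bowl, 150 mm across, 55 mm tall, loose on the table beside the carousel. Origin: centre of its underside.
- tape_roll: roll of paper tape lying flat, 90 mm across, 25 mm tall, loose on the table beside the carousel. Origin: centre of its underside.
- instrument_tray: empty open stainless instrument tray, 150 x 90 x 28 mm, loose on the table to the left of the carousel. Origin: centre of its underside.

How it is judged (in metres and radians):
On the way:
1. the tray is turned by the push of the fingers (contact force between the fingers and carousel above 0.2 N and (value of joint carousel above 0.1 rad or value of joint carousel below -0.1 rad)).
At the end, for the whole second after the job is handed in: The tall bottle stands at the front, within 16 mm sideways of the line from the axis through the middle of the label strip (about 13 degrees of turn); the tray is at rest, all things stand upright in it, and basin, tape roll and instrument tray are within 10 mm of where they were (y of tall_bottle in the frame of deck between -0.016 and 0.016 m and x of tall_bottle in the frame of deck between -0.1 and -0.045 m and velocity of joint carousel between -0.03 and 0.03 rad/s and horizontal distance between each of tall_bottle, short_bottle, vial_a, vial_b, pot_a, pot_b and tray_axis below 0.115 m and height (world z) of each of tall_bottle, short_bottle, vial_a, vial_b, pot_a, pot_b below 0.036 m and angle between each of tall_bottle, short_bottle, vial_a, vial_b, pot_a, pot_b's own z axis and vertical below 0.2 rad and distance of each of basin, tape_roll, instrument_tray from where it was at the start of the episode below 0.01 m); the robot touches nothing.
It fails at once if the robot touches a thing that stands in the tray (contact force between any of the fingers, the arm and tall_bottle above 0.5 N or contact force between any of the fingers, the arm and short_bottle above 0.5 N or contact force between any of the fingers, the arm and vial_a above 0.5 N or contact force between any of the fingers, the arm and vial_b above 0.5 N or contact force between any of the fingers, the arm and pot_a above 0.5 N or contact force between any of the fingers, the arm and pot_b above 0.5 N).
It fails at once if a thing in the tray is lifted, or tipped by more than 20 degrees (angle between any of tall_bottle, short_bottle, vial_a, vial_b, pot_a, pot_b's own z axis and vertical above 0.35 rad or height (world z) of any of tall_bottle, short_bottle, vial_a, vial_b, pot_a, pot_b above 0.042 m).
It fails at once if the basin, tape roll or instrument tray is moved by more than 10 mm (distance of any of basin, tape_roll, instrument_tray from where it was at the start of the episode above 0.01 m).
It fails at once if the tray is whirled round faster than half a turn a second (velocity of joint carousel above 3.2 rad/s or velocity of joint carousel below -3.2 rad/s).
It fails at once if the tray is pushed or squeezed with more than 30 N (contact force between the fingers and carousel above 30 N).
It also fails if it takes over 64 s, if anything falls off the work surface, if the arm or the gripper's body presses on something with over 40 N, if the wrist force passes 120 N, or if a joint passes its speed limit or range.

## Working session

There is one attempt and no reset: what is moved stays moved. The work goes in short steps, Python scripts to look and compute and a tool call to move; the robot and the scene stay as the last step left them, time stands still between calls to the robot, and variables do not carry over. Pictures are saved under pics/ and viewed, at most 10 in all, crops included, and the job is handed in when it is done.

Besides the shell and the picture viewer there is one more tool, called after "Request:" as name(argument=value, ...), one argument or row to a line, values as JSON. drive_tool: Moves the arm, as the interface text tells. Its arguments: {"type":"object","properties":{"steps":{"type":"array"},"squeeze":{"type":"number"}},"required":["steps"]}

```bash
mkdir -p pics
cat > h.py <<'E'
import numpy as np, cv2
from cell import ctrl
def pt(cam,uv,d=None,z=None):
    c=ctrl.get_calibration(cam); f=210/np.tan(np.radians(c["vertical_fov"]/2)); T=np.array(c["extrinsics"])
    r=np.array([(uv[0]-c["cx"])/f,(uv[1]-c["cy"])/f,1.])
    if z is not None:
        w=T[:3,:3]@r; return T[:3,3]+w*(z-T[2,3])/w[2]
    return T[:3,:3]@(r*d)+T[:3,3]
E
python3 - <<'E'
from h import *
for cam in("top","side"):
    im,d=ctrl.get_image(cam); cv2.imwrite(f"pics/{cam}0.png",im)
    print(cam,np.array(ctrl.get_calibration(cam)["extrinsics"])[:3,3].round())
    for n in("deck","label_strip","tray_axis","finger_grip","tall_bottle","short_bottle","basin","tape_roll","instrument_tray"):
        for r in ctrl.spot_in(n,cam)[:3]:
            u,v=np.array(r["uv"]).round().astype(int); print(n,round(r["score"],2),u,v,pt(cam,(u,v),d[v,u]).round())
s=ctrl.sense(); print(s)
E
```

```text
top [ 353.  -17. 1183.]
deck 0.7 290 236 [470. -29.  60.]
label_strip 0.65 290 238 [464. -29.  61.]
tray_axis 0.86 289 196 [579. -30.  69.]
finger_grip 0.64 287 196 [580. -24.  66.]
tall_bottle 0.65 298 170 [640. -55. 115.]
tall_bottle 0.38 279 170 [651.  -4.  79.]
short_bottle 0.67 303 212 [529. -66.  96.]
basin 0.59 130 235 [491. 432.   2.]
tape_roll 0.57 441 244 [ 442. -457.    1.]
instrument_tray 0.69 136 180 [655. 422.  -2.]
side [257. 822. 746.]
deck 0.79 290 239 [520.  79.  23.]
label_strip 0.69 284 175 [594. -80.  80.]
label_strip 0.67 293 238 [513.  76.  26.]
label_strip 0.3 302 186 [537. -51.  80.]
tray_axis 0.64 276 211 [585.  -1.  26.]
tray_axis 0.35 294 210 [531.  23.  63.]
tall_bottle 0.97 258 175 [643. -32.  99.]
tall_bottle 0.65 276 212 [585.  -1.  23.]
short_bottle 0.84 301 186 [539. -51.  80.]
basin 0.9 238 359 [506. 394.   2.]
tape_roll 0.56 366 135 [ 469. -484.    2.]
instrument_tray 0.74 163 343 [651. 413.   4.]
{'clock': 1.0, 'joint_pos': array([-1.24060142e+00,  4.90907819e-01,  1.55889824e+00, -2.00736457e-05,
        1.09173563e+00, -1.05569700e-01]), 'joint_velocities': array([-8.90904181e-05, -3.70543858e-04,  8.77003011e-04,  9.77889522e-04,
        1.24771915e-03, -1.09560077e-04]), 'joint_efforts': array([ 2.18273381e-03, -6.12465477e+01, -2.58429390e+01,  6.93128491e-02,
        4.47356526e-02, -8.55916255e-05]), 'eef_pos': array([ 263.85085798, -566.58459289,  214.65668989]), 'tool_rot': array([ 3.06726271e+00,  6.79097275e-01, -1.88335020e-05]), 'force': array([0.36381313, 0.3756818 , 0.20198981]), 'ft_torque': array([-0.01102274,  0.02175693, -0.05543766]), 'grasp_force': 0.0, 'gripper_width': 94.99667672303494}
```

View pics/top0.png

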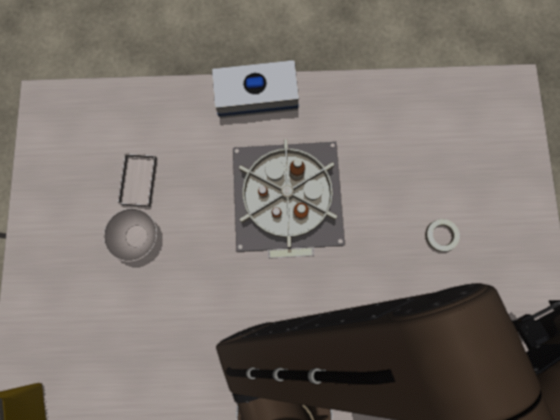

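View pics/side0.png

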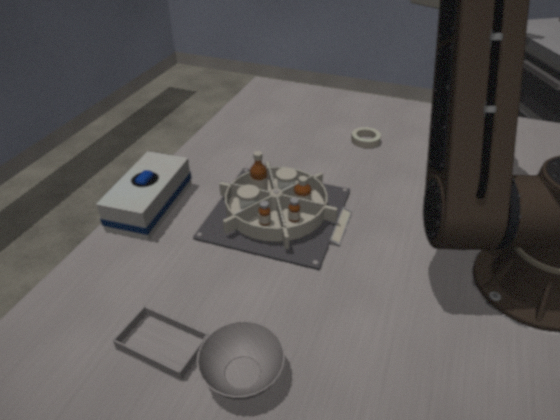

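The top view shows the carousel hub at about (288,192), the label strip at about (291,254) and the tall bottle at the rear, about (298,168). Fins are at about (286,146), (332,167), (335,215), (289,246), (241,218) and (241,168). I'll zoom in and compute the angles.

Run:
```python
from h import *
im=cv2.imread("pics/top0.png"); c=im[130:270,210:370]; cv2.imwrite("pics/c0.png",cv2.resize(c,None,fx=4,fy=4,interpolation=cv2.INTER_CUBIC))
P=lambda u,v,z:pt("top",(u,v),z=z).round(1)
cs=[P(u,v,10) for u,v in((234,147),(338,143),(343,246),(237,250))]; print(cs,np.mean(cs,0))
print("hub",P(288,190.5,72),"label",P(291,254,12))
for f in((286,146),(332,167),(335,215),(289,246),(241,218),(241,168)): print("fin",P(*f,61))
im,d=ctrl.get_image("side")
print("bottle side cap",pt("side",(258,156),z=123), "top cap",P(298,162,125))
```

```text
[array([744.5, 128.5,  10. ]), array([ 747.3, -180.2,   10. ]), array([ 442.9, -178.8,   10. ]), array([439.4, 121.4,  10. ])] [593.525 -27.275  10.   ]
hub [594.3 -27.5  72. ] label [424.1 -31.3  12. ]
fin [725.9 -25.6  61. ]
fin [ 660.5 -152.8   61. ]
fin [ 524.3 -154.4   61. ]
fin [442.8 -25.9  61. ]
fin [523.  103.8  61. ]
fin [665.2 102.7  61. ]
bottle side cap [661.47566343 -76.37664501 123.        ] top cap [659.3 -55.7 125. ]
```

View pics/c0.png

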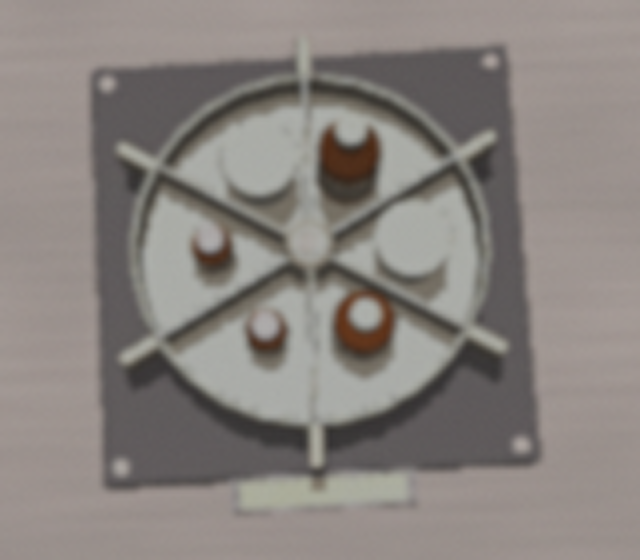

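The tray needs about 149° clockwise, seen from above. One push on the fin at 300° can do that, following it around the front with the tool kept tangential and outside the wall. First I'll travel high to a point above (702,-125).

Request:
drive_tool(
  steps=[
    [[0, 0, 0], [0.73, -0.27, 0], -1],
    [[0, 0, 0], [0.73, -0.27, 0], -1],
    [[0, 0, 0], [0.73, -0.27, 0], -1],
    [[0, 0, 0], [0.73, -0.27, 0], -1],
    [[0, 0, 0], [0.73, -0.27, 0], -1],
    [[0, 0, 0], [0.73, -0.27, 0], -1],
    [[0, 0, 0], [0.73, -0.27, 0], -1],
    [[0, 0, 0], [0.73, -0.27, 0], -1],
    [[0, 0, 0], [0.73, -0.27, 0], -1],
    [[0, 0, 0], [0.73, -0.27, 0], -1],
  ],
)

```text
clock: 2.05
eef_pos: [483.8, -344.4, 214.7]
tool_rot: [3.067, 0.679, 0.0]
force: [1.1, -0.2, -0.1]
gripper_width: 20.4
grasp_force: 0.0
```

Request:
drive_tool(
  steps=[
    [[0, 0, 0], [0.73, -0.27, 0], -1],
    [[0, 0, 0], [0.73, -0.27, 0], -1],
    [[0, 0, 0], [0.73, -0.27, 0], -1],
    [[0, 0, 0], [0.73, -0.27, 0], -1],
    [[0, 0, 0], [0.73, -0.27, 0], -1],
    [[0, 0, 0], [0.73, -0.27, 0], -1],
    [[0, 0, 0], [0.73, -0.27, 0], -1],
    [[0, 0, 0], [0.73, -0.27, 0], -1],
    [[0, 0, 0], [0.73, -0.27, 0], -1],
    [[0, 0, 0], [0.73, -0.27, 0], -1],
  ],
)

```text
clock: 3.05
eef_pos: [702.9, -123.2, 214.6]
tool_rot: [3.067, 0.679, -0.0]
force: [0.8, 0.6, -0.3]
gripper_width: 0.4
grasp_force: 0.0
```

Request:
drive_tool(
  steps=[
    [[0, 0, -0.1], [0, 0, 0], -1],
    [[0, 0, -0.1], [0, 0, 0], -1],
    [[0, 0, -0.1], [0, 0, 0], -1],
    [[0, 0, -0.1], [0, 0, 0], -1],
    [[0, 0, -0.1], [0, 0, 0], -1],
    [[0, 0, -0.1], [0, 0, 0], -1],
    [[0, 0, -0.1], [0, 0, 0], -1],
    [[0, 0, -0.1], [0, 0, 0], -1],
    [[0, 0, -0.1], [0, 0, 0], -1],
    [[0, 0, -0.1], [0, 0, 0], -1],
  ],
)

```text
clock: 4.05
eef_pos: [702.1, -124.2, 214.6]
tool_rot: [-2.362, -2.071, 0.0]
force: [0.0, 0.3, 0.4]
gripper_width: 0.7
grasp_force: 0.0
```

Request:
drive_tool(
  steps=[
    [[0, 0, -0.1], [0, 0, 0], -1],
    [[0, 0, -0.1], [0, 0, 0], -1],
    [[0, 0, -0.1], [0, 0, 0], -1],
    [[0, 0, -0.1], [0, 0, 0], -1],
    [[0, 0, -0.1], [0, 0, 0], -1],
    [[0, 0, -0.1], [0, 0, 0], -1],
    [[0, 0, -0.1], [0, 0, 0], -1],
    [[0, 0, -0.1], [0, 0, 0], -1],
    [[0, 0, -0.1], [0, 0, 0], -1],
    [[0, 0, -0.07], [0, 0, 0], -1],
  ],
)

```text
clock: 5.05
eef_pos: [702.1, -124.3, 214.6]
tool_rot: [-1.124, -2.934, 0.0]
force: [-0.8, -0.8, -0.1]
gripper_width: 0.2
grasp_force: 0.0
```

```bash
cat >> h.py <<'E'
from scipy.spatial.transform import Rotation as R
AX=np.array([594,-27.5])
def rel(th=None,r=148,z=42):
    s=ctrl.sense(); p=s["eef_pos"]; M=R.from_rotvec(s["tool_rot"]).as_matrix(); q=p[:2]-AX
    print("t",round(s["clock"],2),"tcp",p.round(1),"r",np.hypot(*q).round(1),"th",np.degrees(np.arctan2(q[1],q[0])).round(1)%360,"inward dir",np.degrees(np.arctan2(M[1,0],M[0,0])).round(1)%360,"zdir",M[:,2].round(3),"j6",s["joint_pos"][5].round(2),"F",np.round(s["force"],1),"w",round(s["gripper_width"],1))
    if th is not None:
        a=np.radians(th); t=np.r_[AX+r*np.array([np.cos(a),np.sin(a)]),z]
        print("shift units",(M.T@(t-p)/40).round(3))
E
python3 - <<'E'
from h import *
rel(318)
im,d=ctrl.get_image("side"); cv2.imwrite("pics/side1.png",im)
E
```

```text
t 5.05 tcp [ 702.1 -124.3  214.6] r 145.1 th 318.2 inward dir 138.1 zdir [-0. -0. -1.] j6 -1.11 F [-0.8 -0.8 -0.1] w 0.2
shift units [-0.073 -0.01   4.314]
```

View pics/side1.png

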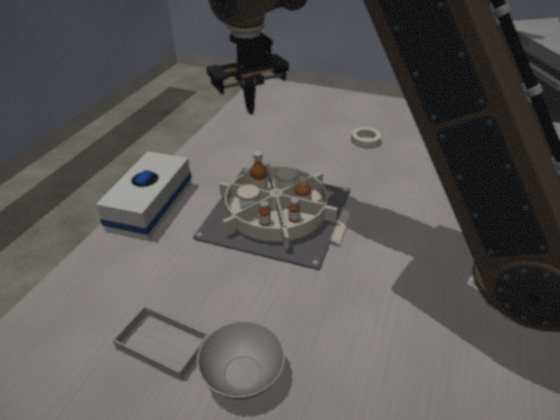

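The picture shows the shut fingers at about (250,100), above the rear right of the tray. The tall bottle is at (258,168), and the scene is unchanged. Next I'll descend between the fins.

Request:
drive_tool(
  steps=[
    [[0, 0, 0], [-0.1, 0, 0.43], -1],
    [[0, 0, 0], [0, 0, 0.43], -1],
    [[0, 0, 0], [0, 0, 0.43], -1],
    [[0, 0, 0], [0, 0, 0.43], -1],
    [[0, 0, 0], [0, 0, 0.43], -1],
    [[0, 0, 0], [0, 0, 0.43], -1],
    [[0, 0, 0], [0, 0, 0.43], -1],
    [[0, 0, 0], [0, 0, 0.43], -1],
    [[0, 0, 0], [0, 0, 0.43], -1],
    [[0, 0, 0], [0, 0, 0.43], -1],
  ],
)

```text
clock: 6.1
eef_pos: [704.8, -127.0, 40.8]
tool_rot: [-1.132, -2.93, 0.0]
force: [-1.1, 0.9, -0.6]
gripper_width: 0.3
grasp_force: 0.0
```

Request:
drive_tool(
  steps=[
    [[0, 0, 0.02], [0.001, -0.074, 0], -1],
    [[0, 0, 0.02], [0.001, -0.074, 0], -1],
    [[0, 0, 0.02], [0.001, -0.074, 0], -1],
    [[0, 0, 0.02], [0.001, -0.074, 0], -1],
    [[0, 0, 0.02], [0.001, -0.074, 0], -1],
    [[0, 0, 0.02], [0.001, -0.074, 0], -1],
    [[0, 0, 0.02], [0.001, -0.074, 0], -1],
    [[0, 0, 0.02], [0.001, -0.074, 0], -1],
    [[0, 0, 0.02], [0.001, -0.074, 0], -1],
    [[0, 0, 0.02], [0.001, -0.074, 0], -1],
  ],
)

```text
clock: 7.1
eef_pos: [683.0, -146.8, 42.6]
tool_rot: [1.419, 2.802, 0.0]
force: [0.6, 1.4, 0.9]
gripper_width: 0.1
grasp_force: 0.3
```

Run:
```python
from h import *
rel(300)
```

```text
t 7.1 tcp [ 683.  -146.8   42.6] r 148.8 th 306.7 inward dir 126.3 zdir [ 0. -0. -1.] j6 -0.94 F [0.6 1.4 0.9] w 0.1
shift units [ 0.042 -0.433  0.016]
```

Request:
drive_tool(
  steps=[
    [[0, 0, 0.02], [0.001, -0.074, 0], -1],
    [[0, 0, 0.03], [0.002, -0.111, 0], -1],
    [[0, 0, 0.04], [0.003, -0.148, 0], -1],
    [[0, 0, 0.05], [0.005, -0.185, 0], -1],
    [[0, 0, 0.05], [0.005, -0.185, 0], -1],
    [[0, 0, 0.05], [0.005, -0.185, 0], -1],
    [[0, 0, 0.05], [0.005, -0.185, 0], -1],
    [[0, 0, 0.05], [0.005, -0.185, 0], -1],
    [[0, 0, 0.05], [0.005, -0.185, 0], -1],
    [[0, 0, 0.05], [0.005, -0.185, 0], -1],
  ],
)

```text
clock: 8.1
eef_pos: [623.5, -172.8, 42.7]
tool_rot: [1.999, 2.423, 0.0]
force: [0.3, 0.5, -0.1]
gripper_width: 1.3
grasp_force: 0.4
```

Run:
```python
from h import *
rel()
```

```text
t 8.1 tcp [ 623.5 -172.8   42.7] r 148.3 th 281.5 inward dir 101.0 zdir [ 0. -0. -1.] j6 -0.56 F [ 0.3  0.5 -0.1] w 1.3
```

Request:
drive_tool(
  steps=[
    [[0, 0, 0.06], [0.007, -0.222, 0], -1],
    [[0, 0, 0.06], [0.007, -0.222, 0], -1],
    [[0, 0, 0.06], [0.007, -0.222, 0], -1],
    [[0, 0, 0.06], [0.007, -0.222, 0], -1],
    [[0, 0, 0.06], [0.007, -0.222, 0], -1],
    [[0, 0, 0.06], [0.007, -0.222, 0], -1],
    [[0, 0, 0.06], [0.007, -0.222, 0], -1],
    [[0, 0, 0.06], [0.007, -0.222, 0], -1],
    [[0, 0, 0.06], [0.007, -0.222, 0], -1],
    [[0, 0, 0.06], [0.007, -0.222, 0], -1],
  ],
)

```text
clock: 9.1
eef_pos: [536.5, -163.5, 42.8]
tool_rot: [2.626, 1.724, 0.0]
force: [1.0, -0.3, 0.0]
gripper_width: 0.2
grasp_force: 0.4
```

Run:
```python
from h import *
rel(246)
im,d=ctrl.get_image("side"); cv2.imwrite("pics/side2.png",im)
```

```text
t 9.1 tcp [ 536.5 -163.5   42.8] r 147.6 th 247.1 inward dir 66.6 zdir [ 0.001 -0.    -1.   ] j6 -0.0 F [ 1.  -0.3  0. ] w 0.2
shift units [-0.009 -0.07   0.02 ]
```

View pics/side2.png

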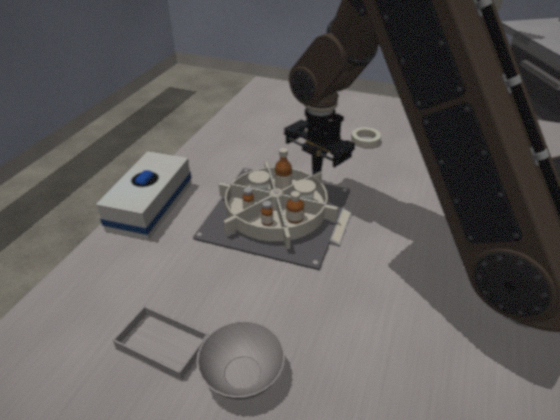

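The tray has turned about 60° and every item is upright. The tall bottle is at (284,170) and the finger is behind its fin at about (318,165), clear of the bottle. I'll carry on.

Request:
drive_tool(
  steps=[
    [[0, 0, 0.06], [0.007, -0.222, 0], -1],
    [[0, 0, 0.06], [0.007, -0.222, 0], -1],
    [[0, 0, 0.06], [0.007, -0.222, 0], -1],
    [[0, 0, 0.06], [0.007, -0.222, 0], -1],
    [[0, 0, 0.06], [0.007, -0.222, 0], -1],
    [[0, 0, 0.06], [0.007, -0.222, 0], -1],
    [[0, 0, 0.06], [0.007, -0.222, 0], -1],
    [[0, 0, 0.06], [0.007, -0.222, 0], -1],
    [[0, 0, 0.06], [0.007, -0.222, 0], -1],
    [[0, 0, 0.06], [0.007, -0.222, 0], -1],
  ],
)

```text
clock: 10.15
eef_pos: [470.2, -106.6, 42.8]
tool_rot: [3.017, 0.873, 0.0]
force: [0.3, -0.6, 0.3]
gripper_width: 0.2
grasp_force: 0.5
```

Request:
drive_tool(
  steps=[
    [[0, 0, 0.06], [0.007, -0.222, 0], -1],
    [[0, 0, 0.06], [0.007, -0.222, 0], -1],
    [[0, 0, 0.06], [0.007, -0.222, 0], -1],
    [[0, 0, 0.06], [0.007, -0.222, 0], -1],
    [[0, 0, 0.06], [0.007, -0.222, 0], -1],
    [[0, 0, 0.06], [0.007, -0.222, 0], -1],
    [[0, 0, 0.05], [0.005, -0.185, 0], -1],
    [[0, 0, 0.04], [0.003, -0.148, 0], -1],
    [[0, 0, 0.03], [0.002, -0.111, 0], -1],
    [[0, 0, 0.02], [0.001, -0.074, 0], -1],
  ],
)

```text
clock: 11.15
eef_pos: [447.6, -36.7, 42.7]
tool_rot: [3.14, 0.102, 0.0]
force: [-0.4, -0.4, -0.1]
gripper_width: 0.6
grasp_force: 0.4
```

Run:
```python
from h import *
rel(165)
im,d=ctrl.get_image("side"); cv2.imwrite("pics/side3.png",cv2.resize(im[120:300,160:400],None,fx=3,fy=3,interpolation=cv2.INTER_CUBIC))
for r in ctrl.spot_in("tall_bottle","side")[:2]:print(r)
```

```text
t 11.15 tcp [447.6 -36.7  42.7] r 146.7 th 183.6 inward dir 3.7 zdir [ 0. -0. -1.] j6 1.28 F [-0.4 -0.4 -0.1] w 0.6
shift units [ 0.162 -1.18   0.018]
{'uv': [302.1, 181.2], 'score': 0.9}
```

View pics/side3.png

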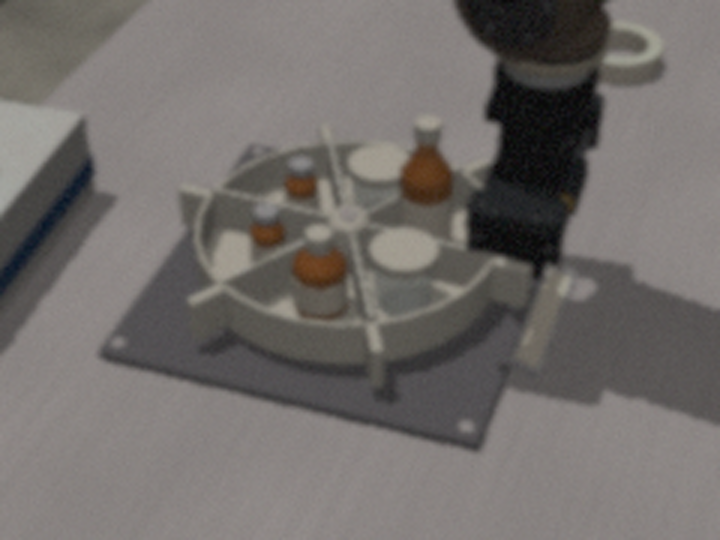

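The tall bottle is upright with its cap at about (303,161), the finger is at the front, and roughly 26° is left to turn. I'll push about 0.4 rad more, then measure.

Request:
drive_tool(
  steps=[
    [[0, 0, 0.03], [0.002, -0.111, 0], -1],
    [[0, 0, 0.05], [0.005, -0.185, 0], -1],
    [[0, 0, 0.05], [0.005, -0.185, 0], -1],
    [[0, 0, 0.05], [0.005, -0.185, 0], -1],
    [[0, 0, 0.05], [0.005, -0.185, 0], -1],
    [[0, 0, 0.05], [0.005, -0.185, 0], -1],
    [[0, 0, 0.05], [0.005, -0.185, 0], -1],
    [[0, 0, 0.04], [0.003, -0.148, 0], -1],
    [[0, 0, 0.03], [0.002, -0.111, 0], -1],
    [[0, 0, 0.02], [0.001, -0.074, 0], -1],
  ],
)

```text
clock: 12.25
eef_pos: [456.6, 24.3, 42.6]
tool_rot: [3.092, -0.554, -0.0]
force: [-1.8, -1.1, 0.5]
gripper_width: 0.2
grasp_force: 0.4
```

Run:
```python
from h import *
rel()
im,d=ctrl.get_image("side"); cv2.imwrite("pics/side4.png",cv2.resize(im[120:300,160:400],None,fx=3,fy=3,interpolation=cv2.INTER_CUBIC))
for r in ctrl.spot_in("tall_bottle","side")[:2]:print(r)
```

```text
t 12.25 tcp [456.6  24.3  42.6] r 146.8 th 159.3 inward dir 339.7 zdir [-0. -0. -1.] j6 1.83 F [-1.8 -1.1  0.5] w 0.2
{'uv': [299.0, 182.4], 'score': 0.77}
```

View pics/side4.png

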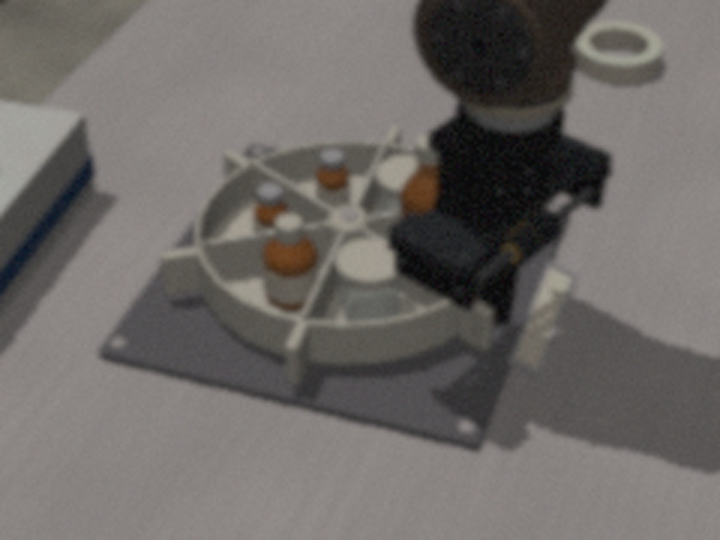

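The fin is within about 2° of target and the bottle is hidden behind the gripper. I'll back the finger off, rise, move clear and look from above.

Request:
drive_tool(
  steps=[
    [[0, 0, 0], [0, 0.1, 0], -1],
    [[0, 0, 0], [-0.1, 0.2, 0], -1],
    [[0, 0, 0], [-0.3, 0.1, 0], -1],
    [[0, 0, 0], [-0.3, 0, -0.3], -1],
    [[0, 0, 0], [0, 0, -0.6], -1],
    [[0, 0, 0], [0, 0, -0.7], -1],
    [[0, 0, 0], [0, 0, -0.7], -1],
    [[0, 0, 0], [0, 0, -0.7], -1],
    [[0, 0, 0], [0, 0, -0.7], -1],
    [[0, 0, 0], [0, 0, -0.6], -1],
  ],
)

```text
clock: 13.35
eef_pos: [423.7, 18.8, 215.8]
tool_rot: [3.092, -0.554, 0.0]
force: [0.4, 0.8, -1.1]
gripper_width: 0.3
grasp_force: 0.0
```

Request:
drive_tool(
  steps=[
    [[0, 0, 0], [0.2, 0.9, 0], -1],
    [[0, 0, 0], [0.2, 0.9, 0], -1],
    [[0, 0, 0], [0.2, 0.9, 0], -1],
    [[0, 0, 0], [0.2, 0.9, 0], -1],
    [[0, 0, 0], [0.2, 0.9, 0], -1],
    [[0, 0, 0], [0.2, 0.9, 0], -1],
    [[0, 0, 0], [0.2, 0.9, 0], -1],
    [[0, 0, 0], [0.2, 0.9, 0], -1],
    [[0, 0, 0], [0.2, 0.9, 0], -1],
    [[0, 0, 0], [0.2, 0.9, 0], -1],
  ],
)

```text
clock: 14.35
eef_pos: [373.5, -347.4, 214.3]
tool_rot: [-3.092, 0.554, 0.001]
force: [1.0, 0.8, -1.0]
gripper_width: 0.4
grasp_force: 0.0
```

Run:
```python
from h import *
rel()
a,_=ctrl.get_image("side"); b,_=ctrl.get_image("top")
f=lambda im,y,x:cv2.resize(im[y:y+140,x:x+190],None,fx=4,fy=2*2,interpolation=cv2.INTER_CUBIC)
cv2.imwrite("pics/5s.png",f(a,140,190)); cv2.imwrite("pics/5t.png",f(b,130,200))
for c in("side","top"):
  for r in ctrl.spot_in("tall_bottle",c)[:2]:print(c,r)
```

```text
t 14.35 tcp [ 373.5 -347.4  214.3] r 388.5 th 235.4 inward dir 339.7 zdir [-0.     0.001 -1.   ] j6 1.05 F [ 1.   0.8 -1. ] w 0.4
top {'uv': [129.6, 235.7], 'score': 0.73}
top {'uv': [294.4, 212.1], 'score': 0.69}
```

View pics/5t.png

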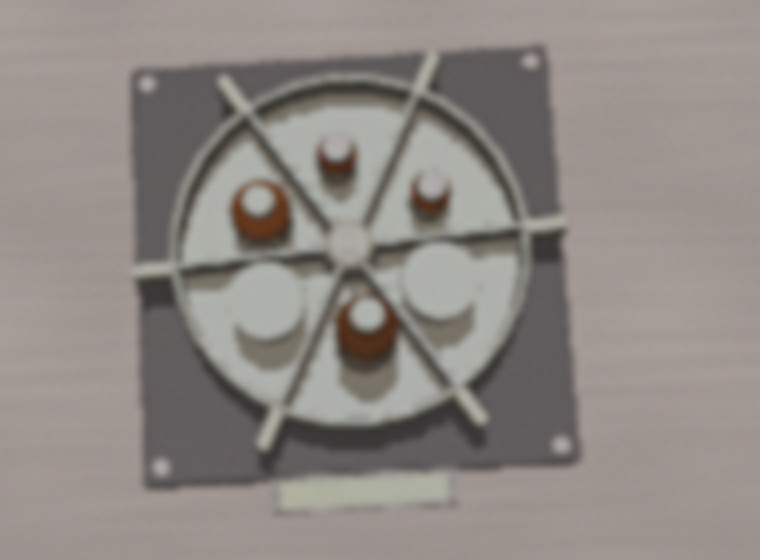

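View pics/5s.png

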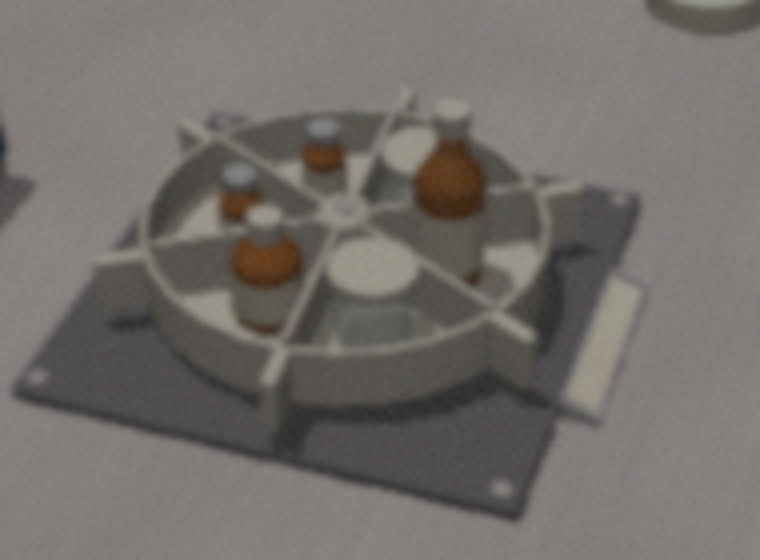

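From above, the tall bottle's cap is at about (291.8,208.5) and the label middle at about (291.2,253). Everything is upright. Next is the lateral offset in numbers.

Run:
```python
from h import *
P=lambda x,y,z,c="top",o=(200,130):pt(c,(x/4+o[0],y/4+o[1]),z=z)[:2]
cs=[P(*q,10) for q in((133,70),(545,46),(580,460),(145,487))]
bl=[P(*q,10) for q in((147,84),(530,62),(562,444),(161,467))]
A=np.mean(cs+bl,0); hub=P(349,240,72); L=P(365,492,12)
xs=(bl[0]+bl[1]-bl[2]-bl[3]); xs/=np.hypot(*xs); ys=np.array([-xs[1],xs[0]])
print("centre",A,"hub",hub,"label",L,"label y",(L-A)@ys,"deck ang",np.degrees(np.arctan2(xs[1],xs[0])))
s=P(452,108,151,"side",(190,140)); t=P(367,314,151)
for n,b in(("side",s),("top",t)): print(n,b,"in deck",(b-A)@xs,(b-A)@ys)
ends=[P(*q,61) for q in((265,447),(485,424),(437,55),(222,78),(568,222),(133,271))]
for e in ends: e=e-A; print(np.hypot(*e).round(),np.degrees(np.arctan2(e@ys,e@xs)).round(1)%60)
print(ctrl.sense()["clock"])
```

```text
centre [594.11311481 -26.14609971] hub [595.74451877 -25.47065023] label [426.89263944 -32.04404532] label y -0.8200538942923052 deck ang 1.7392053805465475
side [528.5654349 -29.1597268] in deck -65.60894801866313 -1.0228536699987576
top [530.21075116 -34.89965489] in deck -64.13859767909962 -6.810073201405233
151.0 34.19999999999999
154.0 33.099999999999994
151.0 32.6
152.0 33.4
152.0 33.0
152.0 33.400000000000006
14.55
```

The bottle is 1–7 mm off the line, against the 16 mm allowed. The tray is at rest and the arm is clear, so I'm handing it in.

```bash
python3 -c "
from cell import ctrl
print(ctrl.finish_job())"
```

```text
the job is handed in; nothing more can be done
None
```

I turned the carousel about 148° clockwise with one gentle fin push; the tall bottle stands about 4 mm off the label-strip line (16 mm allowed), everything in the tray is upright, the arm is clear, and the job is handed in, though no verdict was shown.

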